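Lock the drawbar with a linchpin

TASK

Take the linchpin (the pin with the sprung wire ring, not the plain pin) out of the wooden block and push it gently all the way down into the cross hole of the square drawbar, feeling for the hole, with its ring still open and pointing out past the bar's free end. Then swing the ring down round the bar's end and over the pin end until it snaps shut, and let go. Do not force anything, and leave the plain pin and the other things where they are.

Things in the scene. Friction and masses are not known exactly. Their poses are not given: they have to be found in the camera images.
- bracket: Dark steel bracket fixed to the bench, carrying a bright 18 x 18 mm level square drawbar. Origin: on the bench, under bar_top. z up; +x runs along the bar from its free end (which points roughly to the robot) into the bracket. Upright plate 56 mm wide, 94 mm high, near face at x = +48 mm; base plate x = +40 to +116, y = -45 to +45, 8 mm thick. The free part of the bar is 66 mm above the bench.
- bar_top (a point): Mark at the level of the drawbar's top face, 84 mm above the bench, on its centre line; axes as the bracket. The bar's vertical through hole (10 mm wide, 1.5 mm chamfer, 18 mm deep) lies 13 mm back from the bar's free end, but it is not known how far the bar sticks out: the hole is anywhere from x = -8 to +8 mm of this mark; find it by sight or feel. The bar does not slide under 40 N.
- linchpin: Steel pin, 110 g. Origin: on its axis, underside of its 16 mm collar; z up. Below: shank 8 mm thick, 27 mm long, the last 4 mm tapered to 5 mm. Above: head 14 (x) by 12 mm (y), up to z = 30 mm; gripped across x it tilts least. Wire ring hinged along y at z = 5 mm; open, it stands out level to -x. Seat it with its -x along the bracket's -x (within 10 degrees), so the ring passes round the bar's end.
- ring (a joint): Angle of the pin's ring (4.6 mm wire hoop, arms at y = +-16 mm, far cross bar 37 mm from the hinge). 0 = open, level, to the pin's -x; grows as it swings down round the bar's end; 1.6 rad = shut, parallel to the pin, cross bar under the pin's tip. An over-centre spring resists up to 1.05 rad (3 to 4 N at the cross bar) and beyond that snaps it shut by itself.
- pin_block: Wooden block, 56 x 120 x 50 mm, fixed to the bench; origin under its centre, z up. Two pin holes, 10 mm wide and 42 mm deep, in its top at y = -35 and +35 mm; the linchpin stands in one and the plain pin in the other.
- plain_pin: Plain steel pin without a ring, standing in the other hole of the block: flat round head 22 mm wide and 7 mm high, shank 8 mm. Origin: centre of the underside of the head. To be left alone.
- tin_green: Bystander: small paint tin, 77 mm wide, 78 mm high, standing behind the work; origin under its centre.
- sand_block: Bystander: cork sanding block 58 x 105 x 34 mm; origin under its centre.
Mind the look-alikes: they are no part of the job. What is shaped like the linchpin but orange is not meant.

How it is judged:
By the outcome, as a careful person would: the job done as asked, in the order asked, and still so for the second after the job is handed in, with the robot touching nothing.
It also fails if it takes over 64 s, if anything falls off the work surface, if the arm or the gripper's body presses on something with over 40 N, if the wrist force passes 120 N, or if a joint passes its speed limit or range.

ROBOT

A 7-joint arm with a two-finger parallel gripper is mounted at the origin on a cart in front of the work surface, level with it; the furniture and walls round the work are solid. World frame = base frame: x ahead of the robot, y to its left, z up, the work surface at z = 0. Lengths are in m, angles in rad, forces in N, time in s.
With the tool pointing down it reaches from about 0.425 to 0.8 m from the base axis. Payload 8.3 kg.
Tool frame: the origin (TCP) lies midway between the tips of the shut fingers; the grasp point (between the pads) lies 19 mm behind it; z points along the fingers, y is the direction in which the jaws open and shut (so a half turn about z gives the same grasp; the last joint's range is limited). The gripper opens to 85 mm and grips with 20 to 120 N. Pads are 22 mm wide; open, the fingers measure 114 mm over their backs; the gripper's body (76 mm by 85 mm) begins 54 mm behind the grasp point. The pads swing forward as they close: fully open they stand 13 mm farther back than shut.
Start: joints at [1.267, 0.383, 0.016, 1.37, -0.006, 1.388, -0.046], TCP at [0.149, -0.607, 0.231] pointing down, gripper open.
Joint ranges: [-2.95, 2.95], [-0.25, 2.06], [-1.52, 1.56], [0.18, 2.33], [-1.44, 4.58], [0.02, 2.06], [-3.01, 3.01]. Speed limits (rad/s): [2.39, 2.39, 3.01, 3.01, 3.14, 3.14, 3.14].

INTERFACE

Orientations are given as a 3x3 rotation matrix whose columns are the frame's x, y, z axes.
In Python, from workcell import manip gives the robot as it stands.
- The arm moves only by the tool move_arm, never from a script. Its argument "targets" is one flat list of numbers, 4 for each row, row after row: the shift along the world's x, y, z in cm, then the turn about the world's z in rad. In form: [tx, ty, tz, roll, tx, ty, tz, roll, ...]. A call has 1 to 20 rows; each row is the pose to reach, as a shift and turn from the pose commanded when the call began; what a row does not reach only later rows make up. A row lasts 1/12 s, in which the tool goes at most 41.7 mm and 7.16 degrees, less where a joint would pass 70% of its speed; a pose out of reach is approached as far as the arm can. A call with a gripper value outside its range is refused whole. "fingers" is the gripper's target within -1 to 1 (fully open at 1, half-way at 0, shut at -1), set as the call begins (left out, the last holds). The fingers move at their own pace and stop on an object; "newtons" is the grip in N (left out, the last holds). Time passes only in rows, so rows that repeat a pose let the fingers close. It gives the time, the measured TCP pose, the force and the opening at its end, in the units of the state.
- manip.sense(): the state, without advancing time (a new reading comes with each control period).
- manip.capture(name): name is "side" or "top" or "wrist"; returns the picture (420x560x3 uint8, blue, green, red); there is no depth.
- manip.camera_info(name): a dict with "K" (3x3 intrinsics, pixels), "distortion" ([k1, k2, p1, p2, k3] as OpenCV has them; the pictures are not rectified), "origin" and "attitude" of the camera in the world. Camera axes: x right, y up, looking along -z (the intrinsics and any distortion apply to the point x, -y, -z); pixel columns grow to the right and rows downward; lengths in m; the calibration is good to about 2 mm. A picture is of the moment at which its call begins: read the wrist's pose just before it. camera_info takes no time and is no camera call; for the wrist camera it gives the pose at the moment of the call.
- manip.finish_job(): hands the job in, once; it reports no verdict.
The state is a dict: "time_s": time; "q": joint angles; "dq": joint speeds; "joint_torque": joint torques, N m; "ee_pos": TCP position; "orientation": TCP orientation; "ft_force": force on the tool from outside, world axes, zero at the start; "moment": the same for the moment, N m; "gripper_width": opening from 0.0 (shut) to 1.0 (fully open).
Only numpy, scipy, OpenCV 4.12 (cv2) and the standard library are available. Lean on these libraries where they do the work, as an engineer would, in place of code of your own. Each camera call takes 0.05 s, during which the arm holds its last target.

## Working session

There is one attempt and no reset: what is moved stays moved. The work goes in short steps, Python scripts to look and compute and a tool call to move; the robot and the scene stay as the last step left them, time stands still between calls to the robot, and variables do not carry over. Pictures are saved under pics/ and viewed, and the job is handed in when it is done.

Besides the shell and the picture viewer there is one more tool, called in YAML: its name, and indented under it one key for each argument. move_arm: Moves the arm, as the interface text tells. Its arguments: {"type":"object","properties":{"targets":{"type":"array","items":{"type":"number"}},"fingers":{"type":"number"},"newtons":{"type":"number"}},"required":["targets"]}

```bash
ls; mkdir -p pics; python3 - <<'E'
from workcell import manip
import cv2
s=manip.sense(); print(s['time_s'],s['ee_pos'],s['orientation'],s['ft_force'],s['gripper_width'])
for n in ("side","top","wrist"):
    i=manip.camera_info(n); print(n,i)
    cv2.imwrite(f"pics/{n}0.png",manip.capture(n))
E
```

```text
pics
0.0 [ 0.14896306 -0.6064507   0.23027503] [[ 9.71141165e-01  2.38504931e-01 -4.85587520e-04]
 [ 2.38505425e-01 -9.71139252e-01  1.92733987e-03]
 [-1.18930386e-05 -1.98753435e-03 -9.99998025e-01]] [ 0.35203465 -0.25149798 -0.24140125] 1.001091130895722
side {'K': array([[496.34364067,   0.        , 280.47747737],
       [  0.        , 496.34364067, 212.20732749],
       [  0.        ,   0.        ,   1.        ]]), 'distortion': array([-0.14734041,  0.        ,  0.        ,  0.        ,  0.        ]), 'origin': array([0.46649886, 0.86382148, 0.77588065]), 'attitude': array([[-0.97781281,  0.14236522, -0.15366931],
       [-0.20925545, -0.6298174 ,  0.74802553],
       [ 0.00970921,  0.76358509,  0.64563422]])}
top {'K': array([[519.60452996,   0.        , 273.55897137],
       [  0.        , 519.60452996, 206.11268818],
       [  0.        ,   0.        ,   1.        ]]), 'distortion': array([-0.10819495,  0.        ,  0.        ,  0.        ,  0.        ]), 'origin': array([0.42138419, 0.06165402, 1.12866722]), 'attitude': array([[ 0.01118245,  0.98116656, -0.19283965],
       [-0.99975149,  0.00725113, -0.02108024],
       [-0.01928492,  0.19302745,  0.98100382]])}
wrist {'K': array([[311.8242039 ,   0.        , 276.50172806],
       [  0.        , 311.8242039 , 209.14817424],
       [  0.        ,   0.        ,   1.        ]]), 'distortion': array([-0.05494377,  0.        ,  0.        ,  0.        ,  0.        ]), 'origin': array([ 0.21791276, -0.59036221,  0.37235635]), 'attitude': array([[ 0.23763565,  0.93215871,  0.27314729],
       [-0.97135282,  0.22854805,  0.06511141],
       [-0.00173311, -0.28079518,  0.95976615]])}
```

View pics/side0.png

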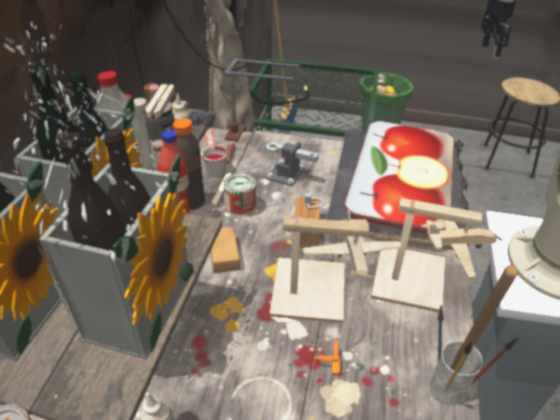

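View pics/top0.png

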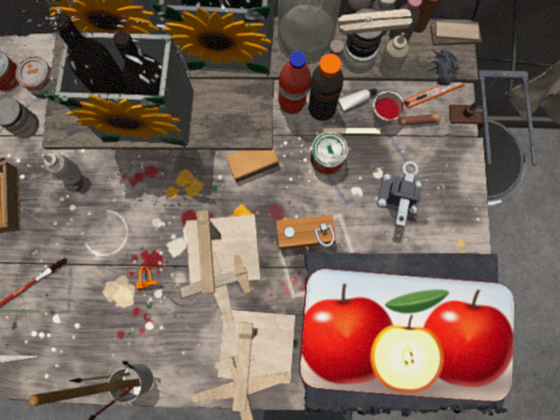

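View pics/wrist0.png

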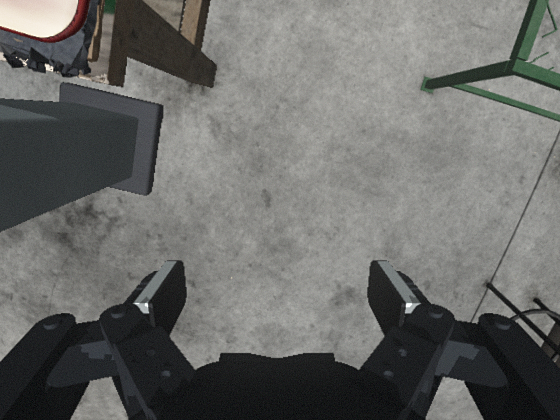

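```bash
cat > h.py <<'E'
from workcell import manip
import cv2, numpy as np
def crop(src,x0,x1,y0,y1,f,out):
    im=cv2.imread(src) if isinstance(src,str) else src
    cv2.imwrite(out,cv2.resize(im[y0:y1,x0:x1],None,fx=f,fy=f,interpolation=cv2.INTER_CUBIC))
def ray(i,u,v):
    p=cv2.undistortPoints(np.array([[[u,v]]],float),i['K'],i['distortion'])[0,0]
    d=np.array(i['attitude'])@np.array([p[0],-p[1],-1.]); return np.array(i['origin']),d
def atz(i,u,v,z):
    o,d=ray(i,u,v); return o+d*(z-o[2])/d[2]
def proj(i,P):
    c=np.array(i['attitude']).T@(np.array(P)-i['origin']); c=np.array([[[c[0],-c[1],-c[2]]]])
    return cv2.projectPoints(c,np.zeros(3),np.zeros(3),i['K'],i['distortion'])[0][0,0]
def tri(obs):
    A=np.zeros((3,3));b=np.zeros(3)
    for i,u,v in obs:
        o,d=ray(i,u,v); d/=np.linalg.norm(d); M=np.eye(3)-np.outer(d,d); A+=M;b+=M@o
    return np.linalg.solve(A,b)
E
python3 - <<'E'
from h import *
crop("pics/top0.png",260,440,150,270,4,"pics/tc.png")
crop("pics/side0.png",255,345,135,255,5,"pics/sc.png")
E
```

```text
(no output)
```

View pics/tc.png

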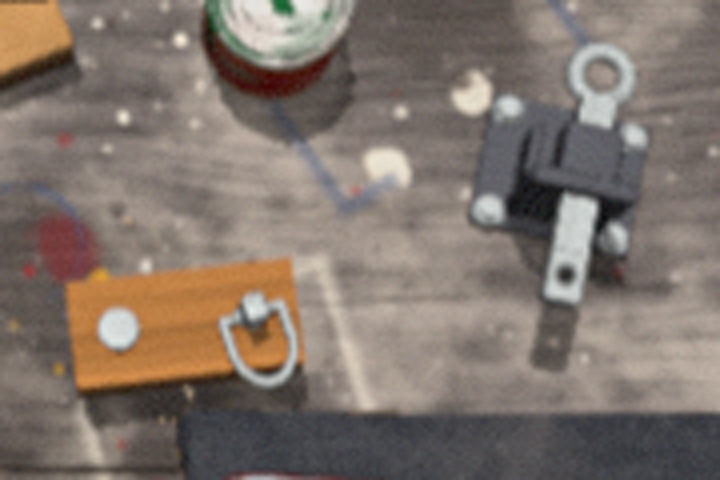

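View pics/sc.png

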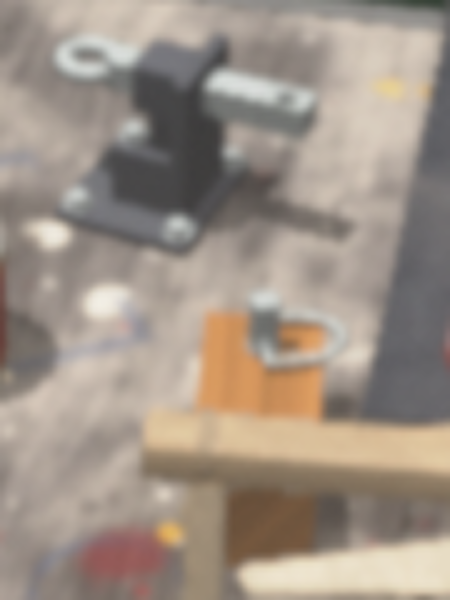

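```bash
python3 - <<'E'
from h import *
T=manip.camera_info("top");S=manip.camera_info("side")
t=lambda x,y:(260+x/4-.375,150+y/4-.375); s=lambda x,y:(255+x/5-.4,135+y/5-.4)
print("head",atz(T,*t(253,303),.08),atz(S,*s(263,298),.08),tri([(T,*t(253,303)),(S,*s(263,298))]))
print("crossbar",atz(T,*t(270,380),.055))
print("plain",atz(T,*t(118,328),.057))
print("hole",atz(T,*t(566,272),.084),atz(S,*s(292,100),.084))
a=atz(T,*t(564,300),.084);b=atz(T,*t(577,196),.084);print("bar",a,b,np.arctan2(*(b-a)[[1,0]]))
for p in [(66,283),(291,260),(304,368),(80,390)]: print(atz(T,*t(*p),.05))
print("orange",atz(T,147,278,.0))
R=manip.sense()['orientation']; print("yaw of tool y",np.arctan2(R[1,1],R[0,1]))
E
```

```text
head [ 0.58820517 -0.01692497  0.08      ] [ 0.58615572 -0.01777822  0.08      ] [ 0.58703638 -0.01685823  0.08087654]
crossbar [ 0.55180147 -0.02737968  0.055     ]
plain [0.57815858 0.05166614 0.057     ]
hole [ 0.60468183 -0.17698972  0.084     ] [ 0.59836746 -0.17506591  0.084     ]
bar [ 0.59018557 -0.17545795  0.084     ] [ 0.64443674 -0.18413667  0.084     ] -0.15862881515940094
[0.60286965 0.07908899 0.05      ]
[ 0.61605439 -0.03935548  0.05      ]
[ 0.55883238 -0.04559389  0.05      ]
[0.54638225 0.07121022 0.05      ]
orange [0.48119813 0.36058034 0.        ]
yaw of tool y -1.3299476050589185
```

The steel-ringed pin on the block at top (323,226) is the linchpin. The plain pin is at (289,232), and the orange look-alike at (147,278) is not meant. I'll move to a view above the bracket.

move_arm:
  targets: [45, 43, 0, 1.17, 45, 43, 0, 1.17, 45, 43, 0, 1.17, 45, 43, 0, 1.17, 45, 43, 0, 1.17, 45, 43, 0, 1.17, 45, 43, 0, 1.17, 45, 43, 0, 1.17, 45, 43, 0, 1.17, 45, 43, 0, 1.17, 45, 43, 0, 1.17, 45, 43, 0, 1.17, 45, 43, 0, 1.17, 45, 43, 0, 1.17, 45, 43, 0, 1.17, 45, 43, 0, 1.17, 45, 43, 0, 1.17, 45, 43, 0, 1.17, 45, 43, 0, 1.17, 45, 43, 0, 1.17]

```text
time_s: 1.82
ee_pos: [0.5983, -0.1787, 0.2313]
orientation: [[0.162, 0.987, -0.0], [0.987, -0.162, -0.001], [-0.001, -0.0, -1.0]]
ft_force: [0.3, -1.3, -0.1]
gripper_width: 0.995
```

```bash
python3 - <<'E'
from h import *
s=manip.sense(); print(s['time_s'],s['ee_pos'],np.arctan2(s['orientation'][1,1],s['orientation'][0,1]),s['q'],s['ft_force'])
import pickle
pickle.dump(manip.camera_info("wrist"),open("w1.pkl","wb"))
cv2.imwrite("pics/w1.png",manip.capture("wrist"))
E
```

```text
1.8167 [ 0.5982891  -0.17873324  0.23131259] -0.16260450227311726 [ 0.55992376  0.42045274 -0.45285833  1.35376689  0.18278968  1.40854973
 -0.05060968] [ 0.25727083 -1.28549429 -0.05469287]
```

View pics/w1.png

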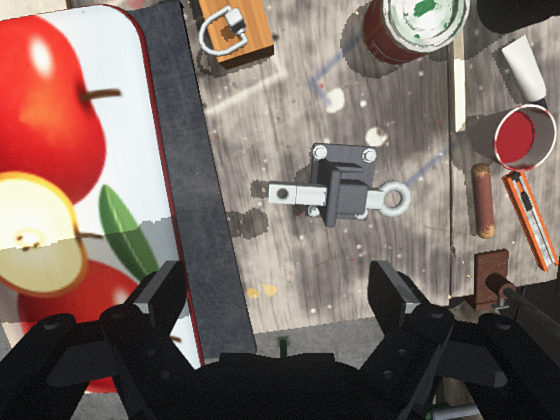

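```bash
python3 - <<'E'
from h import *
crop("pics/w1.png",250,350,165,225,8,"pics/w1c.png")
crop("pics/w1.png",185,285,0,65,8,"pics/w1d.png")
E
```

```text
(no output)
```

View pics/w1c.png

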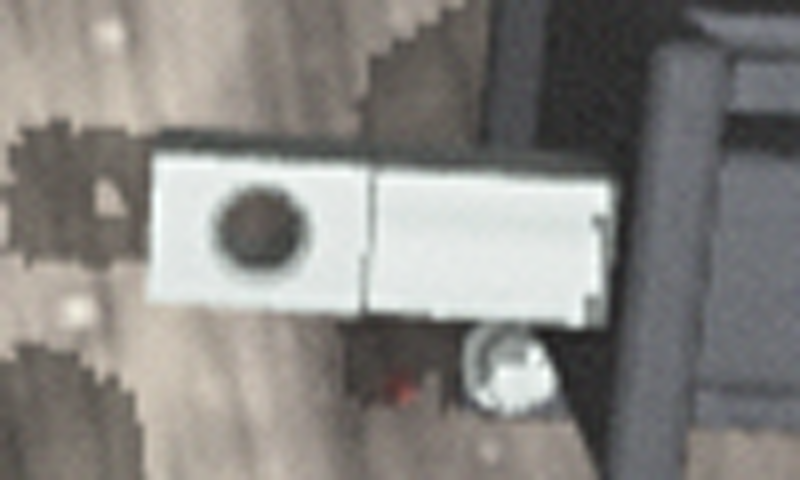

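View pics/w1d.png

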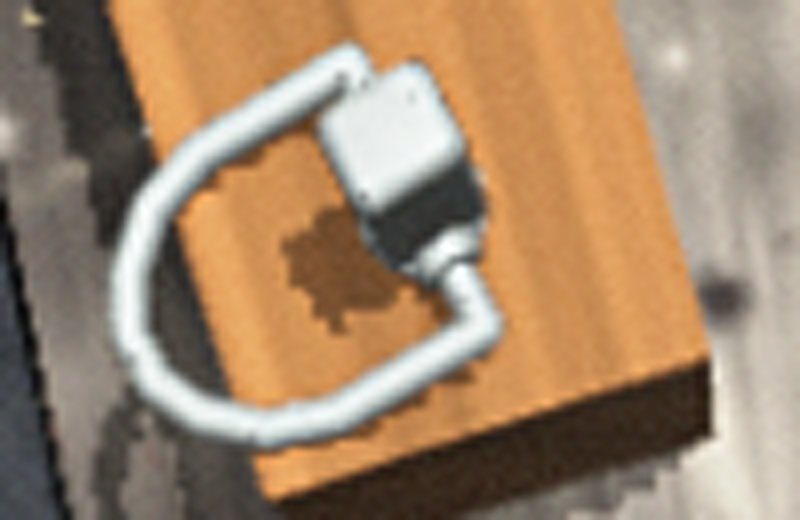

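```bash
python3 - <<'E'
from h import *
import pickle
W=pickle.load(open("w1.pkl","rb"))
c=lambda x,y:(250+(x+.5)/8-.5,165+(y+.5)/8-.5); d=lambda x,y:(185+(x+.5)/8-.5,0+(y+.5)/8-.5)
print("hole",atz(W,*c(261,229),.084))
a=atz(W,*c(151,228),.084);b=atz(W,*c(604,254),.084);m=atz(W,*c(367,240),.084)
print("end",a,"mark",m,b,np.arctan2(*(b-a)[[1,0]]), np.linalg.norm(m-a),np.linalg.norm(b-a))
h=[atz(W,*d(*p),.08) for p in [(318,125),(422,62),(467,153),(370,208)]]
print("head",np.mean(h,0)); 
for i in range(4):
    e=h[(i+1)%4]-h[i]; print(np.linalg.norm(e),np.arctan2(e[1],e[0]))
e1=atz(W,*d(348,62),.055);e2=atz(W,*d(492,325),.055); print("arms",e1,e2,np.linalg.norm(e2-e1))
f=atz(W,*d(180,390),.055); print("far",f, "ring dir",np.arctan2(*((e1+e2)/2-f)[[1,0]]),np.arctan2(*(np.mean(h,0)-f)[[1,0]]))
E
```

```text
hole [ 0.60350747 -0.17784843  0.084     ]
end [ 0.59060498 -0.17559527  0.084     ] mark [ 0.61576696 -0.18123365  0.084     ] [ 0.64349526 -0.18753682  0.084     ] -0.22205645189434423 0.02578598122347301 0.0542216095664565
head [ 0.58740834 -0.02040526  0.08      ]
0.012680807255630604 0.3287300568253525
0.009965894740081244 -1.2607114570516946
0.01172033102627496 -2.836189404294118
0.00972195785980668 1.9796225923356077
arms [ 0.58182407 -0.00418389  0.055     ] [ 0.59292703 -0.0345243   0.055     ] 0.032308147804043674
far [ 0.55550804 -0.03516931  0.055     ] ring dir 0.46066719093917285 0.43346253496661263
```

move_arm:
  targets: [-1.1, 16, 0, 0.48, -1.1, 16, 0, 0.48, -1.1, 16, -2, 0.48, -1.1, 16, -4, 0.48, -1.1, 16, -6, 0.48, -1.1, 16, -7, 0.48, -1.1, 16, -7, 0.48, -1.1, 16, -7, 0.48]
  fingers: 0.1

```text
time_s: 2.53
ee_pos: [0.5882, -0.0195, 0.1616]
orientation: [[-0.311, 0.95, -0.001], [0.95, 0.311, -0.001], [-0.001, -0.001, -1.0]]
ft_force: [1.4, -0.1, 0.6]
gripper_width: 0.549
```

```bash
python3 - <<'E'
from h import *
s=manip.sense(); print(s['time_s'],s['ee_pos'],np.arctan2(s['orientation'][1,1],s['orientation'][0,1]),s['gripper_width'],s['ft_force'])
import pickle
pickle.dump(manip.camera_info("wrist"),open("w2.pkl","wb"))
im=manip.capture("wrist");cv2.imwrite("pics/w2.png",im)
E
```

```text
2.5333 [ 0.58815388 -0.01945951  0.16156896] 0.3162228485773855 0.5487404941313654 [ 1.36599063 -0.10915863  0.5740771 ]
```

View pics/w2.png

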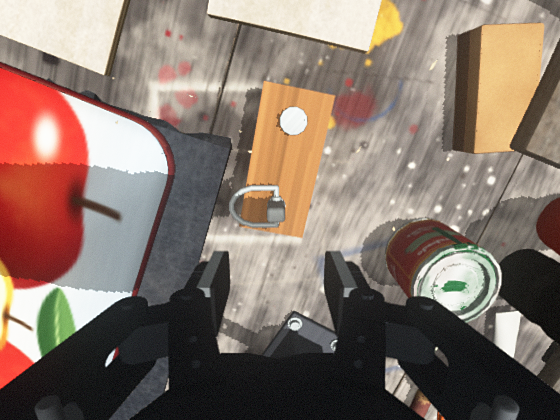

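```bash
python3 - <<'E'
from h import *
crop("pics/w2.png",215,315,175,245,8,"pics/w2c.png")
E
```

```text
(no output)
```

View pics/w2c.png

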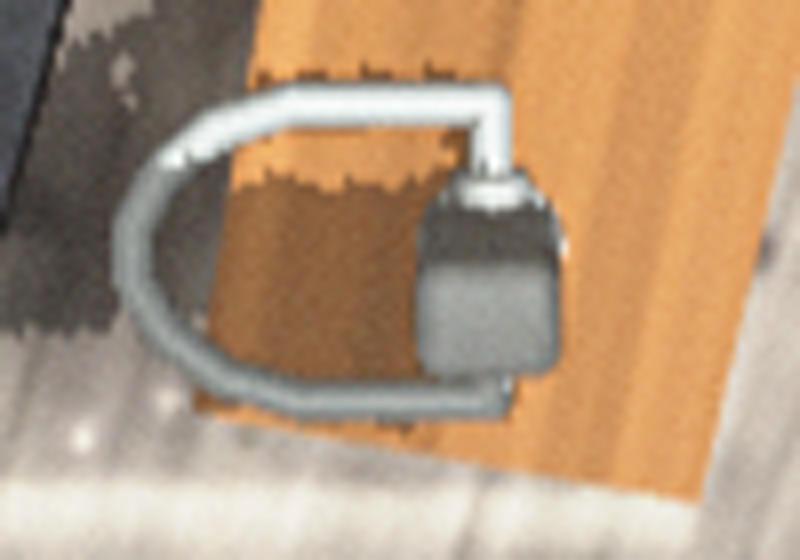

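```bash
python3 - <<'E'
from h import *
import pickle
W=pickle.load(open("w2.pkl","rb"))
d=lambda x,y:(215+(x+.5)/8-.5,175+(y+.5)/8-.5)
print("head",atz(W,*d(489,318),.08))
e1=atz(W,*d(490,103),.055);e2=atz(W,*d(490,400),.055);f=atz(W,*d(133,250),.055)
print(e1,e2,(e1+e2)/2,np.linalg.norm(e1-e2),f)
r=e1-e2; print(np.arctan2(r[1],r[0])-np.pi/2, np.arctan2(*((e1+e2)/2-f)[[1,0]]))
p=atz(W,*(292,120),.057);print(p)
E
```

```text
head [ 0.58645421 -0.01860496  0.08      ]
[ 0.58179083 -0.00421719  0.055     ] [ 0.59167925 -0.03460587  0.055     ] [ 0.58673504 -0.01941153  0.055     ] 0.031957039973373486 [ 0.55143155 -0.03046945  0.055     ]
0.3145920504756008 0.30354470322304566
[0.57711557 0.05009459 0.057     ]
```

move_arm:
  targets: [-0.15, 0.05, -2, 0, -0.15, 0.05, -4, 0, -0.15, 0.05, -6, 0, -0.15, 0.05, -7.5, 0, -0.15, 0.05, -8.5, 0, -0.15, 0.05, -9.2, 0, -0.15, 0.05, -9.7, 0, -0.15, 0.05, -10.1, 0, -0.15, 0.05, -10.1, 0, -0.15, 0.05, -10.1, 0, -0.15, 0.05, -10.1, 0]
  fingers: -0.3

```text
time_s: 3.5
ee_pos: [0.5871, -0.0164, 0.0611]
orientation: [[-0.315, 0.949, 0.001], [0.949, 0.315, -0.0], [-0.0, 0.001, -1.0]]
ft_force: [-0.4, 0.3, -0.2]
gripper_width: 0.347
```

```bash
python3 - <<'E'
from h import *
im=manip.capture("wrist");cv2.imwrite("pics/w3.png",im)
cv2.imwrite("pics/w3s.png",manip.capture("side"))
crop("pics/w3.png",160,400,150,330,3,"pics/w3c.png")
s=manip.sense(); print(s['time_s'],s['ee_pos'],s['gripper_width'],s['ft_force'])
E
```

```text
3.6 [ 0.58698698 -0.01637057  0.0609156 ] 0.3516030887312264 [-0.02586029  0.29292679 -0.93303614]
```

View pics/w3c.png

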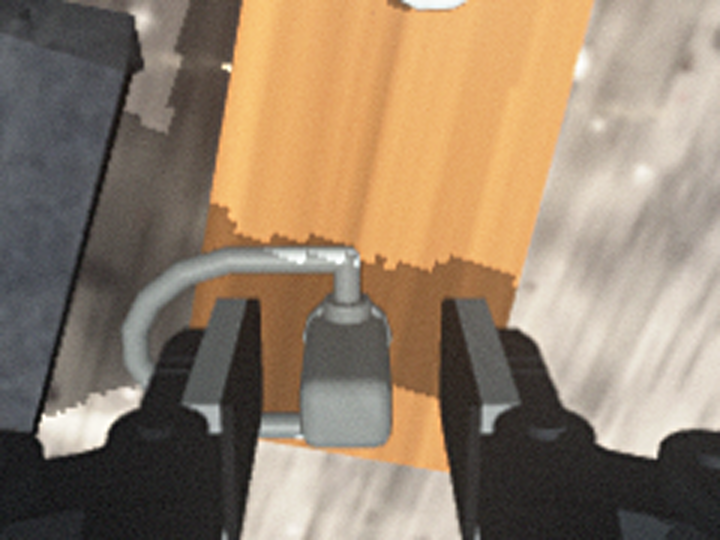

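move_arm:
  targets: [-0.05, -0.25, -0.1, 0, -0.05, -0.25, -0.1, 0, -0.05, -0.25, -0.1, 0, -0.05, -0.25, -0.1, 0]

```text
time_s: 3.93
ee_pos: [0.5861, -0.0191, 0.0593]
orientation: [[-0.314, 0.949, -0.0], [0.949, 0.314, -0.0], [-0.0, -0.0, -1.0]]
ft_force: [0.4, -0.4, 0.2]
gripper_width: 0.352
```

move_arm:
  targets: [0, 0, 0, 0, 0, 0, 0, 0, 0, 0, 0, 0, 0, 0, 0, 0, 0, 0, 0, 0, 0, 0, 0, 0, 0, 0, 0, 0, 0, 0, 0, 0]
  fingers: -1
  newtons: 50

```text
time_s: 4.6
ee_pos: [0.5861, -0.0189, 0.0594]
orientation: [[-0.315, 0.949, 0.0], [0.949, 0.315, 0.0], [0.0, 0.0, -1.0]]
ft_force: [-0.8, -0.4, 2.4]
gripper_width: 0.145
```

```bash
python3 - <<'E'
from h import *
im=manip.capture("wrist");cv2.imwrite("pics/w4.png",im)
crop("pics/w4.png",160,400,150,330,3,"pics/w4c.png")
s=manip.sense(); print(s['time_s'],s['ee_pos'],s['gripper_width'],s['ft_force'])
E
```

```text
4.65 [ 0.58614989 -0.01890063  0.05939055] 0.14791675511405392 [-1.80788222 -0.63292547  2.97370055]
```

View pics/w4c.png

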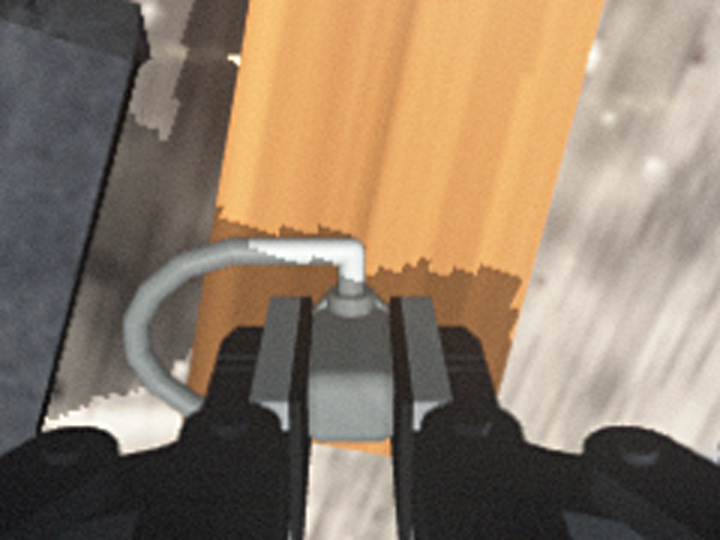

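Pin gripped. Next I lift it straight out.

move_arm:
  targets: [0, 0, 0.3, 0, 0, 0, 0.8, 0, 0, 0, 1.4, 0, 0, 0, 2.0, 0, 0, 0, 2.6, 0, 0, 0, 3.4, 0, 0, 0, 4.4, 0, 0, 0, 5.6, 0, 0, 0, 7, 0, 0, 0, 8, 0, 0, 0, 8, 0, 0, 0, 8, 0]

```text
time_s: 5.65
ee_pos: [0.5866, -0.019, 0.1402]
orientation: [[-0.315, 0.949, 0.002], [0.949, 0.315, -0.0], [-0.001, 0.001, -1.0]]
ft_force: [-0.2, -0.4, -1.8]
gripper_width: 0.151
```

```bash
python3 - <<'E'
from h import *
im=manip.capture("wrist");cv2.imwrite("pics/w5.png",im)
crop("pics/w5.png",160,400,150,330,3,"pics/w5c.png")
s=manip.sense(); print(s['time_s'],s['ee_pos'],s['gripper_width'],s['ft_force'],s['moment'],np.arctan2(s['orientation'][1,1],s['orientation'][0,1]))
E
```

```text
5.7 [ 0.58598946 -0.01903744  0.13919185] 0.14929003743907387 [ 0.13270287 -0.08696015 -0.81000795] [-0.01462191  0.01185141  0.01562202] 0.3199061610889311
```

View pics/w5c.png

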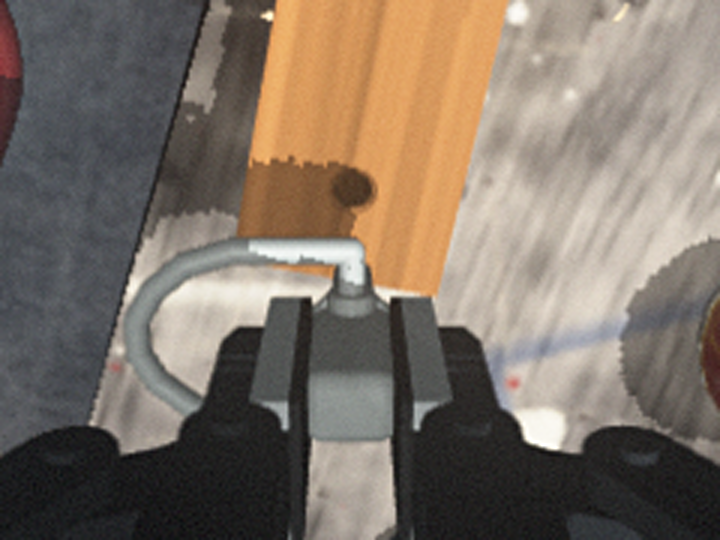

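move_arm:
  targets: [0, -1, 1, 0, 0.3, -3, 1, -0.1, 0.6, -6, 1, -0.2, 0.9, -9, 1, -0.3, 1.3, -12, 1, -0.4, 1.6, -14.5, 1, -0.51, 1.75, -15.9, 0.6, -0.51, 1.75, -15.9, 0.2, -0.51, 1.75, -15.9, 0, -0.51, 1.75, -15.9, 0, -0.51, 1.75, -15.9, 0, -0.51]

```text
time_s: 6.62
ee_pos: [0.6036, -0.1756, 0.1391]
orientation: [[0.184, 0.983, -0.001], [0.983, -0.184, 0.001], [0.001, -0.001, -1.0]]
ft_force: [-0.4, 0.1, -0.9]
gripper_width: 0.149
```

```bash
python3 - <<'E'
from h import *
import pickle
s=manip.sense(); print(s['time_s'],s['ee_pos'],s['gripper_width'],s['ft_force'],s['moment'],np.arctan2(s['orientation'][1,1],s['orientation'][0,1]))
pickle.dump(manip.camera_info("wrist"),open("w6.pkl","wb"))
im=manip.capture("wrist");cv2.imwrite("pics/w6.png",im)
crop("pics/w6.png",160,400,150,330,3,"pics/w6c.png")
cv2.imwrite("pics/s6.png",manip.capture("side"))
crop("pics/s6.png",240,360,95,185,6,"pics/s6c.png")
E
```

```text
6.6167 [ 0.60361326 -0.17564683  0.13906692] 0.14927665172306978 [-0.44945     0.07223357 -0.91861887] [0.01288148 0.02503034 0.06379582] -0.18549833322862785
```

View pics/w6c.png

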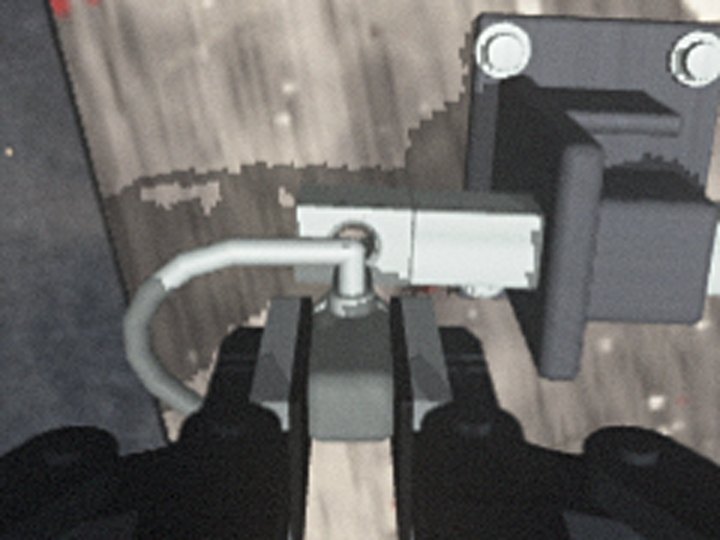

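View pics/s6c.png

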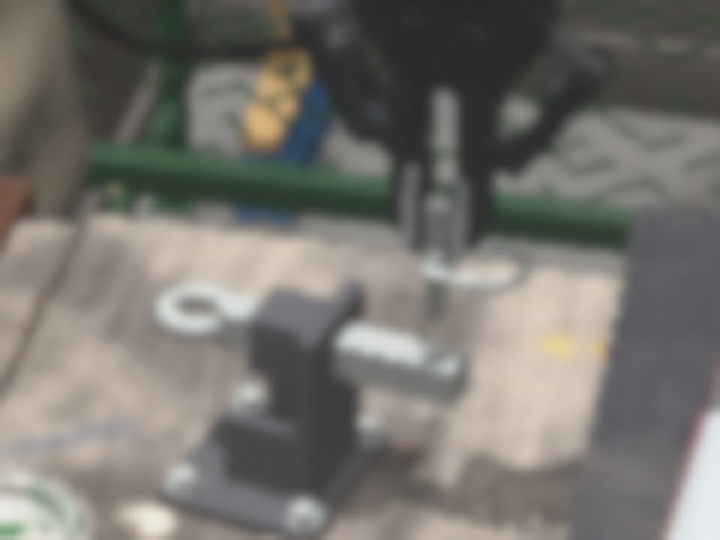

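```bash
python3 - <<'E'
from h import *
import pickle
W=pickle.load(open("w6.pkl","rb"))
c=lambda x,y:(160+(x+.5)/3-.5,150+(y+.5)/3-.5)
print("hole",atz(W,*c(356,245),.084))
for p in [(298,206),(297,281),(545,216),(541,289),(411,210),(411,285)]: print(p,atz(W,*c(*p),.084))
a=atz(W,*c(298,206),.084);b=atz(W,*c(545,216),.084);print(np.arctan2(*(b-a)[[1,0]]))
a=atz(W,*c(355,281.5),.084);b=atz(W,*c(541,289),.084);print(np.arctan2(*(b-a)[[1,0]]))
# ring hinge & head check
z0=.13907-.009
for p in [(352,250),(350,378)]: print(atz(W,*c(*p),z0+.005),atz(W,*c(*p),z0+.030))
crop("pics/w6.png",240,350,205,255,7,"pics/w6d.png")
E
```

```text
hole [ 0.60395494 -0.1782168   0.084     ]
(298, 206) [ 0.59302118 -0.16681166  0.084     ]
(297, 281) [ 0.5892008 -0.1842893  0.084    ]
(545, 216) [ 0.64655364 -0.17928556  0.084     ]
(541, 289) [ 0.64343618 -0.19655023  0.084     ]
(411, 210) [ 0.61745406 -0.17236063  0.084     ]
(411, 285) [ 0.61445855 -0.19004053  0.084     ]
-0.2289306374924773
-0.23081270582109673
[ 0.60637297 -0.1603475   0.13507   ] [ 0.60809616 -0.15110649  0.16007   ]
[ 0.60164366 -0.18360718  0.13507   ] [ 0.60417635 -0.17038488  0.16007   ]
```

View pics/w6d.png

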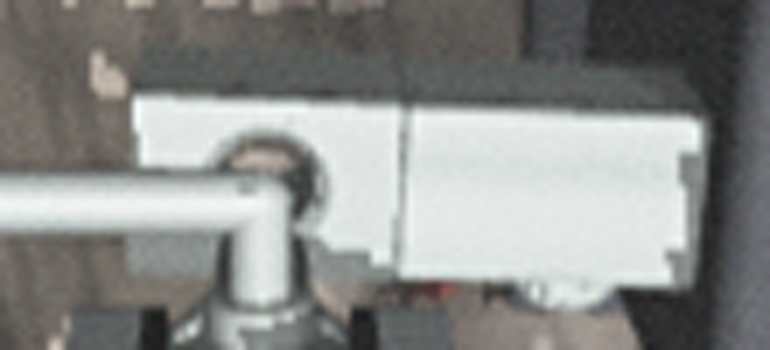

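```bash
python3 - <<'E'
from h import *
import pickle
W=pickle.load(open("w6.pkl","rb"))
c=lambda x,y:(160+(x+.5)/3-.5,150+(y+.5)/3-.5)
R=manip.sense()['orientation'];T=np.array([0.60361326,-0.17564683,0.13906692])
for zz in (.027,.030,.033):
  print(zz,R.T@(atz(W,*c(350,406),T[2]-.009+zz)-T))
crop("pics/w6.png",250,310,255,305,10,"pics/w6e.png")
for zz in (-.015,0,.0):
  P=T+R@np.array([0,0,zz]); print(zz,proj(W,P))
E
```

```text
0.027 [-0.00099408 -0.00042506 -0.01800073]
0.03 [ 0.00073628 -0.00042039 -0.02099955]
0.033 [ 0.00246663 -0.00041573 -0.02399837]
-0.015 [277.27633986 279.70178584]
0 [277.23678922 264.88127462]
0.0 [277.23678922 264.88127462]
```

View pics/w6e.png

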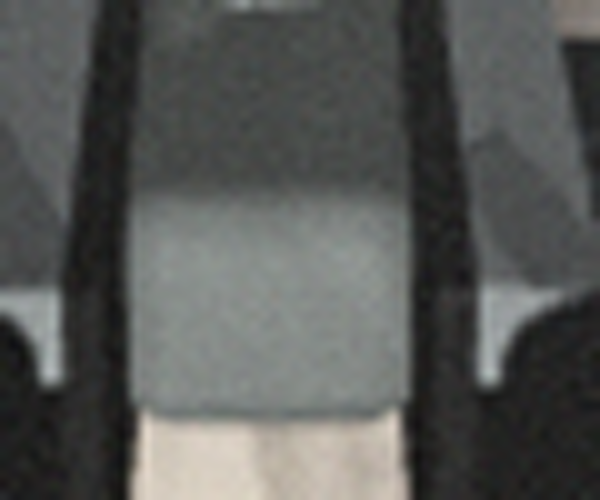

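move_arm:
  targets: [0, -0.3, -0.3, -0.04, 0, -0.3, -0.8, -0.04, 0, -0.3, -1.2, -0.04, 0, -0.3, -1.5, -0.04, 0, -0.3, -1.5, -0.04, 0, -0.3, -1.5, -0.04]

```text
time_s: 7.22
ee_pos: [0.6034, -0.1807, 0.124]
orientation: [[0.227, 0.974, -0.001], [0.974, -0.227, 0.0], [0.0, -0.001, -1.0]]
ft_force: [-0.4, 0.5, -1.5]
gripper_width: 0.149
```

```bash
python3 - <<'E'
from h import *
s=manip.sense(); print(s['time_s'],s['ee_pos'],s['gripper_width'],s['ft_force'],s['moment'],np.arctan2(s['orientation'][1,1],s['orientation'][0,1]))
cv2.imwrite("pics/s7.png",manip.capture("side"));cv2.imwrite("pics/t7.png",manip.capture("top"))
crop("pics/s7.png",270,340,120,180,8,"pics/s7c.png")
E
```

```text
7.2167 [ 0.60341281 -0.18067598  0.12398275] 0.14874412470565282 [-0.39609833  0.45396445 -1.48280925] [-0.00411675 -0.00522121 -0.04150599] -0.22907127833155422
```

View pics/s7c.png

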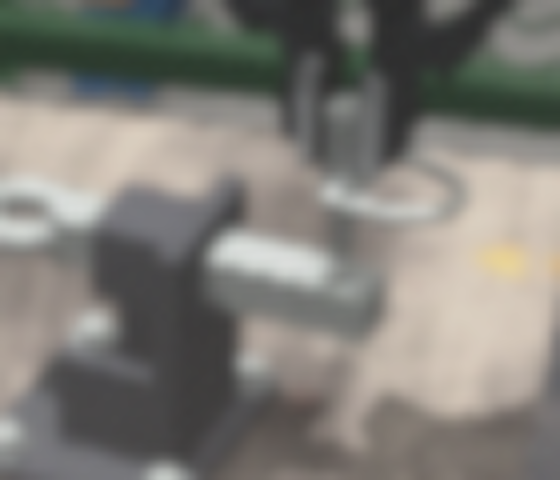

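move_arm:
  targets: [0.03, 0.2, 0, 0, 0.03, 0.2, 0, 0, 0.03, 0.2, 0, 0, 0.03, 0.2, -0.15, 0, 0.03, 0.2, -0.3, 0, 0.03, 0.2, -0.45, 0, 0.03, 0.2, -0.6, 0, 0.03, 0.2, -0.75, 0, 0.03, 0.2, -0.8, 0]

```text
time_s: 8.07
ee_pos: [0.6037, -0.1788, 0.1159]
orientation: [[0.228, 0.974, -0.001], [0.974, -0.228, 0.0], [0.0, -0.001, -1.0]]
ft_force: [-0.5, 0.7, -1.7]
gripper_width: 0.151
```

move_arm:
  targets: [0, 0, -0.15, 0, 0, 0, -0.3, 0, 0, 0, -0.45, 0, 0, 0, -0.6, 0, 0, 0, -0.75, 0, 0, 0, -0.75, 0]

```text
time_s: 8.57
ee_pos: [0.6038, -0.1787, 0.1083]
orientation: [[0.228, 0.974, -0.0], [0.974, -0.228, 0.0], [0.0, -0.001, -1.0]]
ft_force: [-0.2, 1.5, -1.4]
gripper_width: 0.151
```

move_arm:
  targets: [0, 0, -0.15, 0, 0, 0, -0.3, 0, 0, 0, -0.45, 0, 0, 0, -0.6, 0, 0, 0, -0.75, 0, 0, 0, -0.9, 0, 0, 0, -1.0, 0, 0, 0, -1.1, 0, 0, 0, -1.1, 0]

```text
time_s: 9.32
ee_pos: [0.6038, -0.1788, 0.0975]
orientation: [[0.228, 0.974, -0.0], [0.974, -0.228, 0.0], [0.0, -0.0, -1.0]]
ft_force: [0.4, 1.7, -1.1]
gripper_width: 0.148
```

move_arm:
  targets: [0, -0.03, -0.1, 0, 0, -0.03, -0.2, 0, 0, -0.03, -0.3, 0, 0, -0.03, -0.4, 0, 0, -0.03, -0.45, 0, 0, -0.03, -0.45, 0]

```text
time_s: 9.82
ee_pos: [0.6039, -0.1789, 0.0934]
orientation: [[0.228, 0.974, -0.0], [0.974, -0.228, 0.0], [0.0, -0.0, -1.0]]
ft_force: [-1.4, 4.7, 2.5]
gripper_width: 0.152
```

move_arm:
  targets: [0, 0.08, 0, 0, 0, 0.08, -0.05, 0, 0, 0.08, -0.1, 0, 0, 0.08, -0.1, 0]

```text
time_s: 10.15
ee_pos: [0.604, -0.1788, 0.0933]
orientation: [[0.228, 0.974, 0.001], [0.974, -0.228, -0.001], [-0.001, 0.001, -1.0]]
ft_force: [-4.8, 3.6, 8.9]
gripper_width: 0.147
```

```bash
python3 - <<'E'
from h import *
im=manip.capture("wrist");cv2.imwrite("pics/w8.png",im)
crop("pics/w8.png",160,400,150,330,3,"pics/w8c.png")
cv2.imwrite("pics/s8.png",manip.capture("side"))
crop("pics/s8.png",270,340,120,180,8,"pics/s8c.png")
s=manip.sense(); print(s['time_s'],s['ee_pos'],s['gripper_width'],s['ft_force'],s['moment'])
E
```

```text
10.25 [ 0.60400775 -0.17876162  0.0933242 ] 0.14453889272822046 [-4.94682553  4.16104504  8.80788248] [ 0.83456523  1.04976682 -0.02360014]
```

View pics/w8c.png

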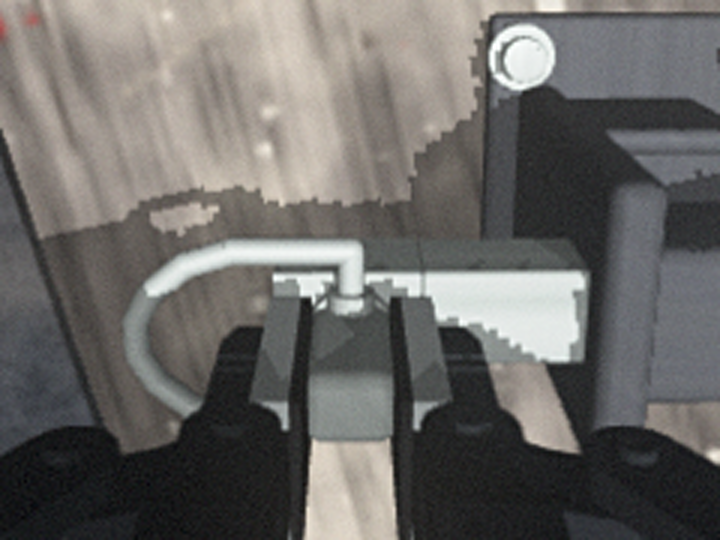

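View pics/s8c.png

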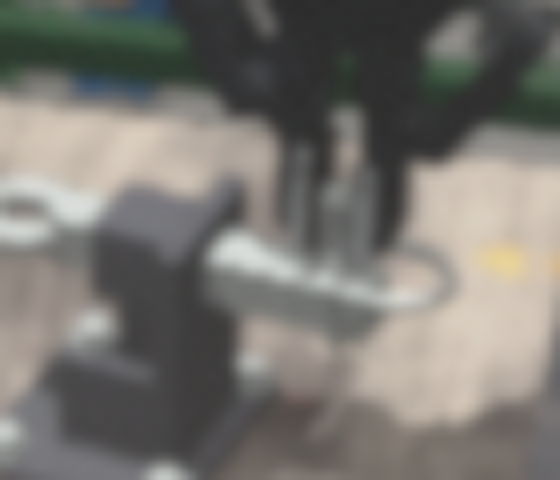

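Seated: z matches the predicted collar contact and the vertical reaction is about 9 N. I'll relax and release.

move_arm:
  targets: [-0.03, 0, 0.1, 0, -0.03, 0, 0.1, 0]

```text
time_s: 10.42
ee_pos: [0.6037, -0.1788, 0.0934]
orientation: [[0.228, 0.974, 0.0], [0.974, -0.228, -0.0], [-0.0, 0.0, -1.0]]
ft_force: [-0.8, 2.1, 3.9]
gripper_width: 0.147
```

move_arm:
  targets: [0, 0, 0, 0, 0, 0, 0, 0, 0, 0, 0, 0, 0, 0, 0, 0, 0, 0, 0, 0, 0, 0, 0, 0]
  fingers: -0.3

```text
time_s: 10.92
ee_pos: [0.6036, -0.1786, 0.0932]
orientation: [[0.228, 0.974, -0.0], [0.974, -0.228, -0.0], [-0.0, -0.0, -1.0]]
ft_force: [-0.0, 0.1, 0.4]
gripper_width: 0.352
```

```bash
python3 - <<'E'
from h import *
im=manip.capture("wrist");cv2.imwrite("pics/w9.png",im)
crop("pics/w9.png",160,400,150,330,3,"pics/w9c.png")
s=manip.sense(); print(s['time_s'],s['ee_pos'],s['gripper_width'],s['ft_force'],s['moment'])
E
```

```text
10.9667 [ 0.60359442 -0.1785508   0.09325548] 0.35167967538983014 [-0.28797118  0.00611849 -0.18369808] [-0.03287956 -0.02654597  0.0195538 ]
```

View pics/w9c.png

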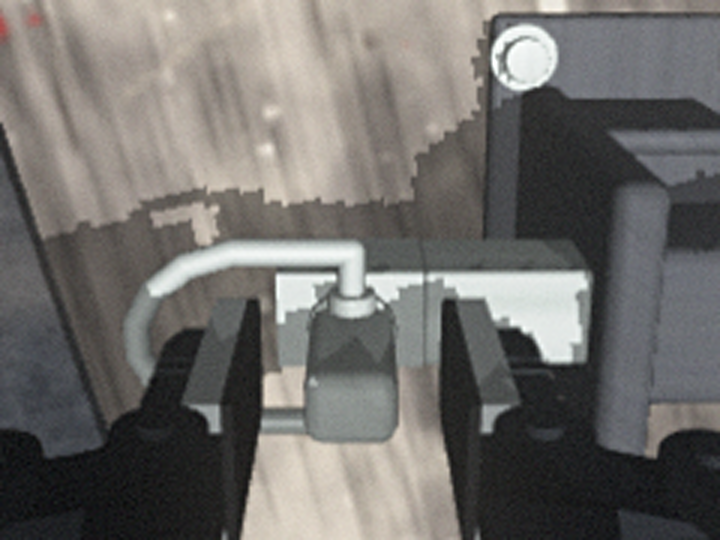

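move_arm:
  targets: [0, 0, 0.5, 0, 0, 0, 1.5, 0, 0, 0, 3, 0, 0, 0, 4.5, 0, -1, 0.25, 5, -0.1, -2, 0.5, 5, -0.2, -3, 0.7, 5, -0.3, -4.35, 1.05, 5, -0.4, -4.35, 1.05, 5, -0.52, -4.35, 1.05, 5, -0.64, -4.35, 1.05, 5, -0.76, -4.35, 1.05, 5, -0.88, -4.35, 1.05, 5, -1, -4.35, 1.05, 5, -1.12, -4.35, 1.05, 5, -1.24, -4.35, 1.05, 5, -1.36, -4.35, 1.05, 5, -1.48, -4.35, 1.05, 5, -1.57, -4.35, 1.05, 5, -1.57, -4.35, 1.05, 5, -1.57]

```text
time_s: 12.63
ee_pos: [0.5604, -0.1678, 0.1442]
orientation: [[0.975, -0.224, 0.001], [-0.224, -0.975, -0.0], [0.001, 0.0, -1.0]]
ft_force: [0.8, 0.8, -0.2]
gripper_width: 0.353
```

move_arm:
  targets: [0, 0, 0, 0, 0, 0, -1, 0, 0, 0, -2, 0, 0, 0, -2.8, 0, 0, 0, -2.8, 0, 0, 0, -2.8, 0, 0, 0, -2.8, 0, 0, 0, -2.8, 0]
  fingers: -1

```text
time_s: 13.3
ee_pos: [0.5604, -0.168, 0.1156]
orientation: [[0.974, -0.227, 0.001], [-0.227, -0.974, -0.0], [0.001, -0.0, -1.0]]
ft_force: [0.6, -0.5, 0.3]
gripper_width: -0.003
```

```bash
python3 - <<'E'
from h import *
im=manip.capture("wrist");cv2.imwrite("pics/w10.png",im)
cv2.imwrite("pics/s10.png",manip.capture("side"))
crop("pics/s10.png",270,340,115,175,8,"pics/s10c.png")
s=manip.sense(); print(s['time_s'],s['ee_pos'],s['gripper_width'],s['ft_force'],s['moment'],np.arctan2(s['orientation'][1,1],s['orientation'][0,1]))
E
```

```text
13.4 [ 0.56036154 -0.1680214   0.11572728] 0.0032063471465394525 [-0.40495711 -0.17861559 -0.97007021] [ 0.04383017 -0.00173536  0.0268628 ] -1.7999235374708364
```

View pics/w10.png

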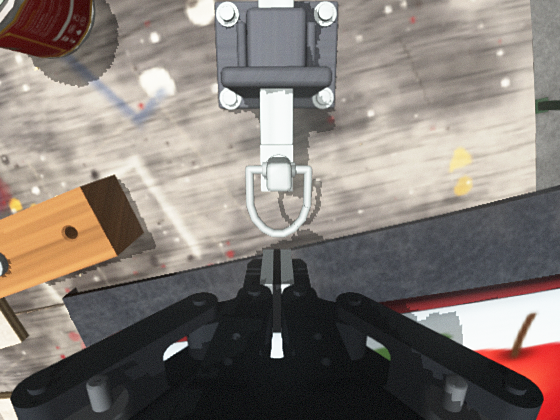

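View pics/s10c.png

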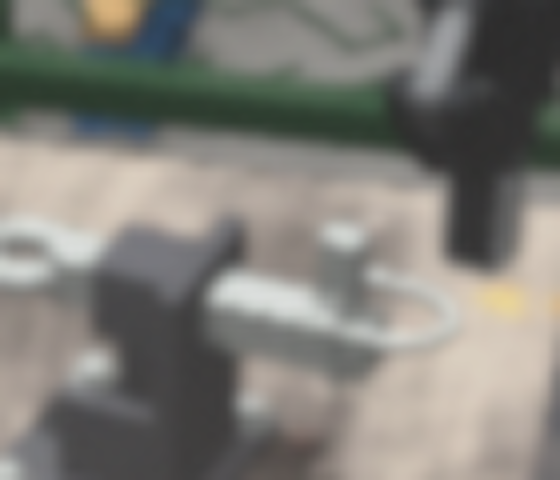

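move_arm:
  targets: [0, 0, -0.8, 0, 0, 0, -1.6, 0, 0, 0, -2.1, 0, 0, 0, -2.4, 0, 0, 0, -2.65, 0, 0.03, 0, -2.9, 0, 0.06, -0.01, -3.15, 0, 0.1, -0.02, -3.35, 0, 0.2, -0.05, -3.6, 0, 0.3, -0.07, -3.9, 0, 0.44, -0.1, -4.2, 0, 0.44, -0.1, -4.2, 0]

```text
time_s: 14.4
ee_pos: [0.5649, -0.169, 0.0727]
orientation: [[0.974, -0.227, 0.0], [-0.227, -0.974, 0.0], [0.0, -0.0, -1.0]]
ft_force: [-0.8, -0.0, 1.4]
gripper_width: 0.003
```

```bash
python3 - <<'E'
from h import *
im=manip.capture("wrist");cv2.imwrite("pics/w11.png",im)
crop("pics/w11.png",180,380,130,290,4,"pics/w11c.png")
cv2.imwrite("pics/s11.png",manip.capture("side"))
crop("pics/s11.png",270,340,115,175,8,"pics/s11c.png")
s=manip.sense(); print(s['time_s'],s['ee_pos'],s['gripper_width'],s['ft_force'],s['moment'])
E
```

```text
14.5 [ 0.5648357  -0.16896208  0.07320813] 0.0017399510289342031 [-0.54483151  1.02964127  0.70633387] [ 0.05551868  0.26054284 -0.01206173]
```

View pics/w11c.png

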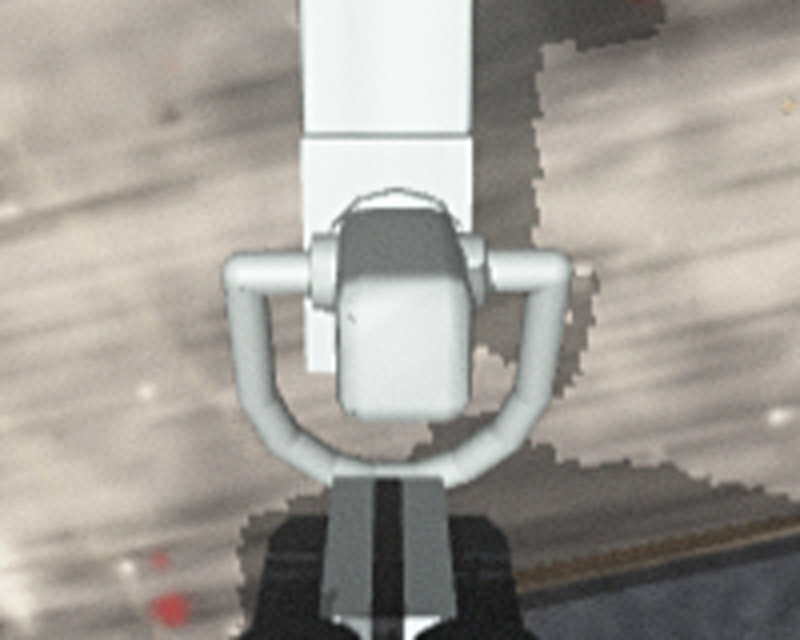

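View pics/s11c.png

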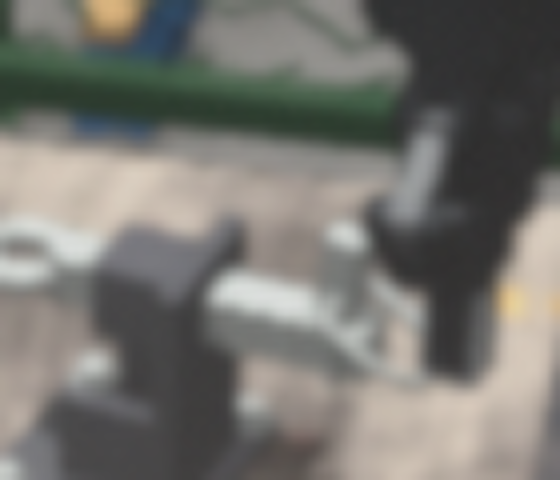

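move_arm:
  targets: [0.2, -0.05, 0, 0, 0.3, -0.07, -0.2, 0, 0.45, -0.1, -0.4, 0, 0.6, -0.14, -0.6, 0, 0.6, -0.14, -0.6, 0]

```text
time_s: 14.92
ee_pos: [0.571, -0.1706, 0.067]
orientation: [[0.974, -0.227, 0.001], [-0.227, -0.974, -0.0], [0.001, 0.0, -1.0]]
ft_force: [1.0, 0.6, 3.0]
gripper_width: 0.001
```

```bash
python3 - <<'E'
from h import *
im=manip.capture("wrist");cv2.imwrite("pics/w12.png",im)
crop("pics/w12.png",180,380,130,290,4,"pics/w12c.png")
cv2.imwrite("pics/s12.png",manip.capture("side"))
crop("pics/s12.png",270,340,115,175,8,"pics/s12c.png")
s=manip.sense(); print(s['time_s'],s['ee_pos'],s['gripper_width'],s['ft_force'],s['moment'])
E
```

```text
15.0167 [ 0.57082349 -0.17050158  0.06727624] 0.0034262492770096935 [ 0.21991268 -0.4872335   1.86329262] [-0.05844695 -0.0193665  -0.02897183]
```

View pics/w12c.png

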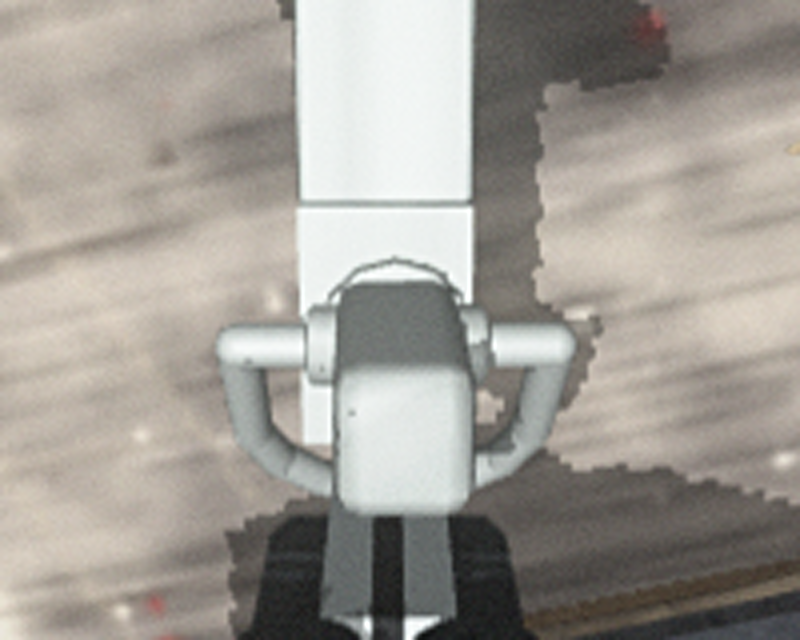

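View pics/s12c.png

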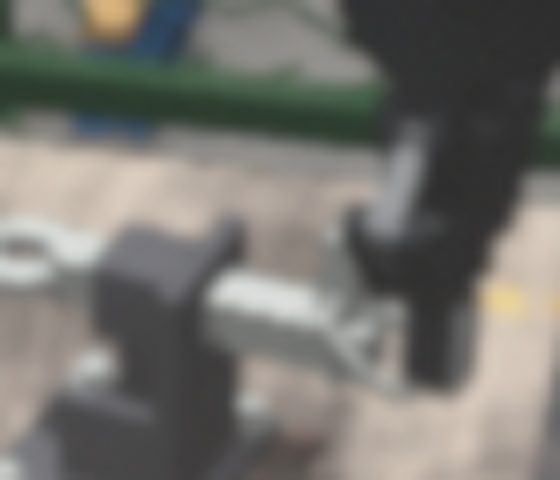

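move_arm:
  targets: [0.1, -0.02, -0.15, 0, 0.2, -0.05, -0.3, 0, 0.3, -0.07, -0.4, 0, 0.4, -0.09, -0.5, 0, 0.5, -0.11, -0.6, 0, 0.6, -0.14, -0.7, 0, 0.65, -0.15, -0.8, 0, 0.65, -0.15, -0.8, 0]

```text
time_s: 15.68
ee_pos: [0.5767, -0.1717, 0.0587]
orientation: [[0.974, -0.227, -0.001], [-0.227, -0.974, 0.0], [-0.001, -0.0, -1.0]]
ft_force: [-0.4, 0.0, 0.6]
gripper_width: 0.0
```

```bash
python3 - <<'E'
from h import *
im=manip.capture("wrist");cv2.imwrite("pics/w13.png",im)
crop("pics/w13.png",180,380,130,290,4,"pics/w13c.png")
cv2.imwrite("pics/s13.png",manip.capture("side"))
crop("pics/s13.png",270,340,115,175,8,"pics/s13c.png")
s=manip.sense(); print(s['time_s'],s['ee_pos'],s['gripper_width'],s['ft_force'],s['moment'])
E
```

```text
15.7833 [ 0.57671726 -0.1716614   0.058909  ] 0.0011811288483315062 [-0.86100689 -0.87425136 -0.29273845] [-0.00441844  0.05602587  0.01048208]
```

View pics/w13c.png

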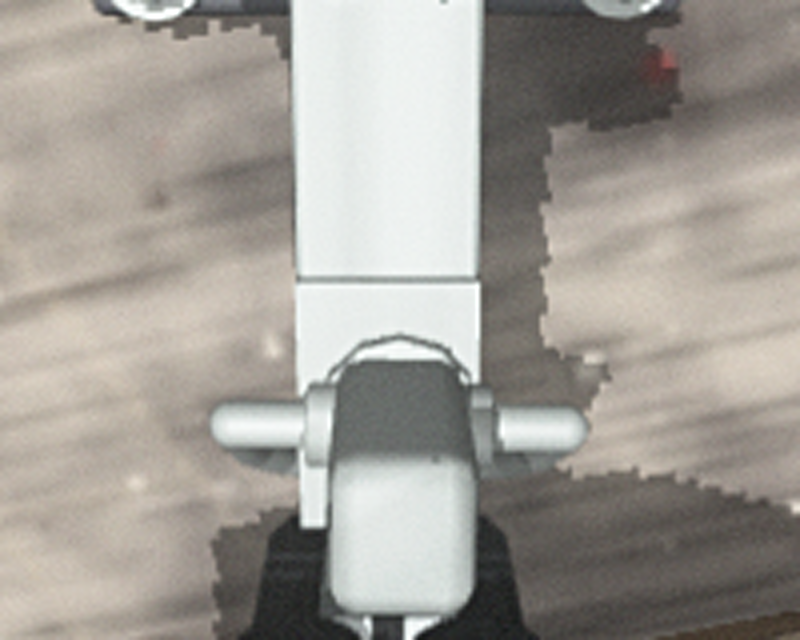

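View pics/s13c.png

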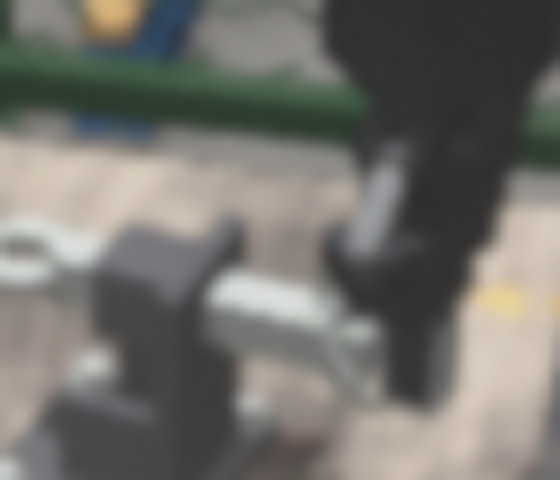

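move_arm:
  targets: [0, 0, -0.15, 0, 0, 0, -0.3, 0, 0.05, -0.01, -0.4, 0, 0.1, -0.02, -0.4, 0, 0.1, -0.02, -0.4, 0, 0.1, -0.02, -0.4, 0]

```text
time_s: 16.28
ee_pos: [0.578, -0.172, 0.0553]
orientation: [[0.974, -0.227, 0.0], [-0.227, -0.974, 0.0], [0.0, -0.0, -1.0]]
ft_force: [0.0, 0.4, -0.6]
gripper_width: 0.003
```

```bash
python3 - <<'E'
from h import *
im=manip.capture("wrist");cv2.imwrite("pics/w14.png",im)
crop("pics/w14.png",180,380,130,290,4,"pics/w14c.png")
cv2.imwrite("pics/s14.png",manip.capture("side"))
crop("pics/s14.png",270,340,115,175,8,"pics/s14c.png")
s=manip.sense(); print(s['time_s'],s['ee_pos'],s['gripper_width'],s['ft_force'],s['moment'])
E
```

```text
16.3833 [ 0.57804171 -0.17203611  0.05534054] 0.0030761809634088865 [ 0.02998688 -0.52760111  0.03369931] [ 0.00823416 -0.02388233 -0.01477419]
```

View pics/w14c.png

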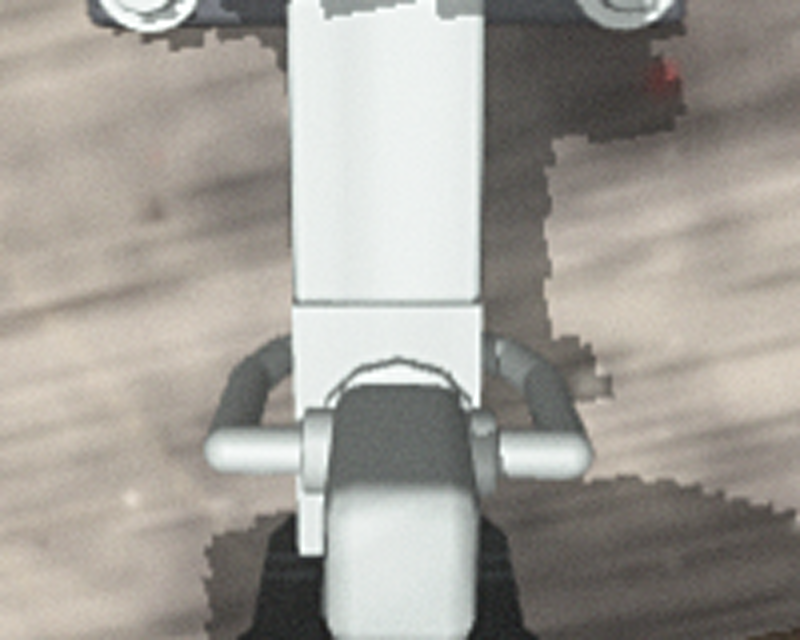

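View pics/s14c.png

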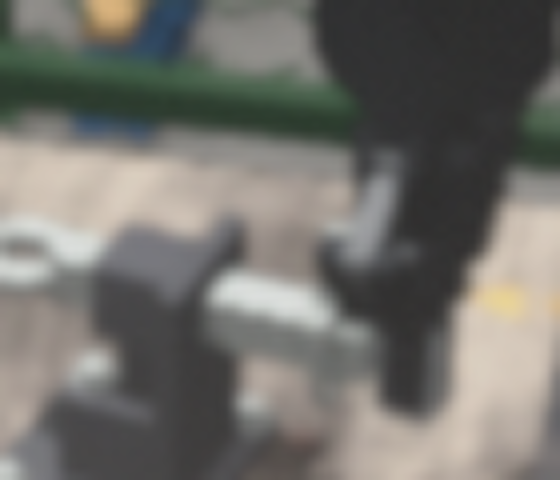

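The ring has snapped over: its arms now run straight down past both sides of the bar. I'll retreat and check.

move_arm:
  targets: [-0.4, 0.1, 0, 0, -1, 0.23, 0, 0, -2, 0.46, 1, 0, -3, 0.7, 3, 0, -4, 0.9, 6, 0, -5, 1.1, 9, 0, -6, 1.3, 12, 0, -6, 1.3, 14, 0, -6, 1.3, 14, 0, -6, 1.3, 14, 0]

```text
time_s: 17.22
ee_pos: [0.5183, -0.1592, 0.1967]
orientation: [[0.974, -0.227, 0.003], [-0.227, -0.974, -0.001], [0.003, 0.0, -1.0]]
ft_force: [1.5, -0.2, 0.0]
gripper_width: -0.0
```

```bash
python3 - <<'E'
from h import *
im=manip.capture("wrist");cv2.imwrite("pics/w15.png",im)
cv2.imwrite("pics/t15.png",manip.capture("top"))
cv2.imwrite("pics/s15.png",manip.capture("side"))
a=cv2.resize(cv2.imread("pics/s15.png")[115:175,270:340],None,fx=6,fy=6,interpolation=cv2.INTER_CUBIC)
b=cv2.resize(im[90:210,210:350],None,fx=3,fy=3,interpolation=cv2.INTER_CUBIC)[:360,:420]
cv2.imwrite("pics/c15.png",np.hstack([a,b[:360]]) if b.shape[0]==360 else a)
s=manip.sense(); print(s['time_s'],s['ee_pos'],s['ft_force'])
E
```

```text
17.3667 [ 0.51710874 -0.15882464  0.19386398] [-0.10462933 -1.0088179  -1.07681601]
```

View pics/w15.png

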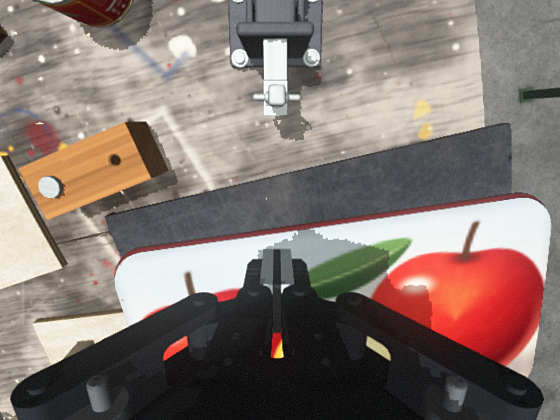

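View pics/c15.png

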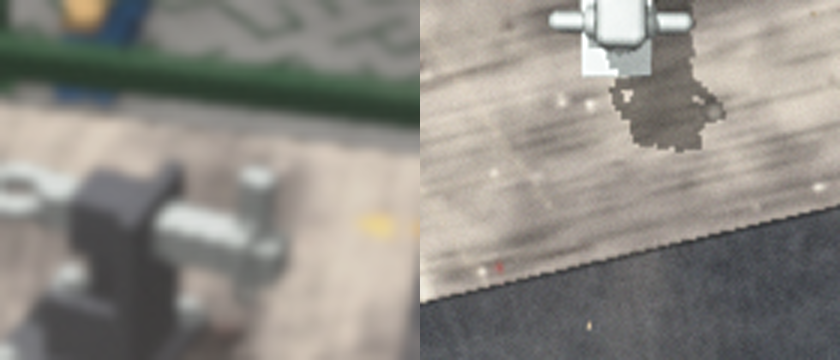

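View pics/t15.png

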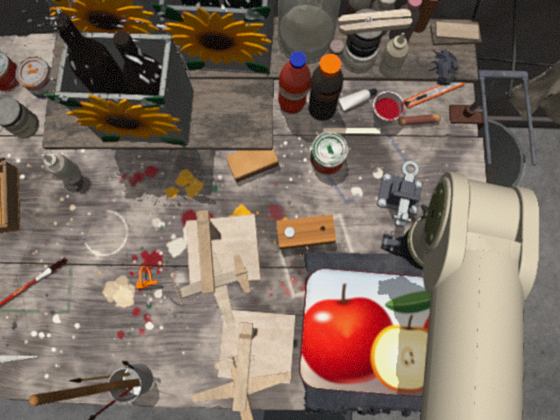

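```bash
python3 - <<'E'
from h import *
s=manip.sense(); print(s['time_s'],s['ft_force'],abs(s['dq']).max())
print(manip.finish_job())
E
```

```text
17.3667 [-0.10462933 -1.0088179  -1.07681601] 0.01220099746448595
the job is handed in; nothing more can be done
None
```

The linchpin is in the drawbar's cross hole with its ring snapped shut, and I handed the job in at 17.4 s. The report gives no verdict.

- **Moving the pin:** I lifted the steel-ringed pin from the block, found the hole with the wrist camera, and lowered the pin in steps. It met about 9 N at the expected collar height (gripper at 93.3 mm against 93.0 mm predicted).
- **Closing the ring:** I let go of the pin and pushed the ring down round the bar's end with the shut fingers, at about 3 N. The vertical force then fell to zero and the ring snapped over. I backed away so that nothing touched it.
- **Last checks:** The pictures show the pin upright and the ring standing vertical, its arms on both sides of the bar. The plain pin, tin and sanding block look unmoved.
- **Not confirmed by sight:** I judged full seating from contact force and height. I did not see directly under the collar, or see the cross bar under the pin's tip.

No check failed. While seating, sideways force reached about 5 N, and I eased it off before letting go.

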